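# Ballast the dummy flywheel and hold back the belt tensioner

## Task

Get the spin rig ready for its drive belt: stand one brass ballast weight from the white rack upright in each of the rotor's three cups, right down on the floor of the cup and set down rather than dropped, leaving the dark steel weight and the other things on the bench where they are. Then push the red post on the sprung tensioner arm back, past the click of its ratchet and on to the end of its travel, and finish holding it there, so that I can slip the belt on.

Things in the scene. Friction and masses are not known exactly. Their poses are not given: they have to be found in the camera images.
- ballast1_grip (a point): brass ballast weight: round body 24 mm diameter, 20 mm high, on it a straight handle 14 mm diameter, 34 mm high (about 90 g). Stands upright in the white rack, bottom 18 mm above the bench. Point on its axis (z up), on the handle, 42 mm above the bottom, 22 above the body's shoulder, 12 below the top: fingertips up to 20 mm lower than this clear shoulder and cup rim. The three are alike
- ballast2_grip (a point): brass ballast weight: round body 24 mm diameter, 20 mm high, on it a straight handle 14 mm diameter, 34 mm high (about 90 g). Stands upright in the white rack, bottom 18 mm above the bench. Point on its axis (z up), on the handle, 42 mm above the bottom, 22 above the body's shoulder, 12 below the top: fingertips up to 20 mm lower than this clear shoulder and cup rim. The three are alike
- ballast3_grip (a point): brass ballast weight: round body 24 mm diameter, 20 mm high, on it a straight handle 14 mm diameter, 34 mm high (about 90 g). Stands upright in the white rack, bottom 18 mm above the bench. Point on its axis (z up), on the handle, 42 mm above the bottom, 22 above the body's shoulder, 12 below the top: fingertips up to 20 mm lower than this clear shoulder and cup rim. The three are alike
- cup1 (a point): open aluminium ballast cup on the rotor, 40 mm outside, 29 inside, 20 deep (a seated weight's shoulder is level with the rim); empty at first. Point: centre of its inner floor, 117 mm above the bench (rim 137). The cups stand 120 degrees apart, 44 mm from the rotor axis, 76 mm from each other; nothing between them is taller than the rims. A stiff brake holds the rotor
- cup2 (a point): open aluminium ballast cup on the rotor, 40 mm outside, 29 inside, 20 deep (a seated weight's shoulder is level with the rim); empty at first. Point: centre of its inner floor, 117 mm above the bench (rim 137). The cups stand 120 degrees apart, 44 mm from the rotor axis, 76 mm from each other; nothing between them is taller than the rims. A stiff brake holds the rotor
- cup3 (a point): open aluminium ballast cup on the rotor, 40 mm outside, 29 inside, 20 deep (a seated weight's shoulder is level with the rim); empty at first. Point: centre of its inner floor, 117 mm above the bench (rim 137). The cups stand 120 degrees apart, 44 mm from the rotor axis, 76 mm from each other; nothing between them is taller than the rims. A stiff brake holds the rotor
- rack: white rack block, 70 x 210 mm, 26 high, fixed; origin at the centre of its underside. Four round pockets (28 mm diameter, 8 deep) in a row along its y axis, at y -75, -25, 25 and 75 mm, hold the three brass weights and the dark steel one in any order. Fingers that close along its x axis (square to the row) have free room on both sides
- rig: spin rig, fixed: aluminium plate on legs, top 70 mm above the bench, x -85 to 155, y -170 to 180 mm. Origin on the bench; x points away from the robot when not turned. Rotor axis at x 0, y 100 (disc radius 70, top 114 above the bench), motor pulley at 0, -110 (top 102), black pickup box 50 x 34 at -55, -145 (top 95). No belt is on
- post (a point): middle of the red post on the tensioner arm: upright, 14 mm diameter, free from 102 to 144 mm above the bench, point at 123; below it the black idler pulley, 29 mm diameter. It swings 41 degrees on a circle of 89 mm radius about the pivot, from rig x 10, y -20 mm at rest to x 73, y -14 mm. Push it from its -x side, clear above 100 mm, with shut fingers, or take it between the fingers
- pivot (a point): point on the vertical axis of the tensioner arm's pivot, at the height of the post's middle (fixed to the rig, at x 50, y -100 mm of it)
- tensioner (a joint): angle of the tensioner arm, rad: 0 at rest, grows as the post is pushed back (clockwise from above), 0.72 at the end of travel, a rubber stop. A spring drives it back: about 7 N at the post at rest, 12 N at the stop, up to 16 N where the tooth lifts the pawl. The ratchet clicks at about 0.48; let go after that, the pawl keeps it at about 0.46, not far enough for the belt
- pawl (a joint): ratchet pawl, a brass slider with a black knob in a guide block at the edge of the plate, m: 0 when home; the tooth of the arm lifts it to about 0.005 on the way and it snaps back to 0 at the click. Works by itself
- reference_grip (a point): dark steel reference weight of the same shape and size, in one of the rack's pockets: stays there. Point on its handle, 42 mm above its bottom
- screwdriver: screwdriver with blue handle, 170 mm, lying on the right: leave alone. Origin at its middle, on the bench
- spanner: steel spanner, 150 mm, lying on the right, near the robot: leave alone. Origin at its middle, on the bench
- solvent: white bottle with red cap, 52 mm diameter, 130 mm high, standing: leave alone. Origin at the centre of its foot
- dish: shallow glass dish, 84 mm diameter, 18 mm high, on the right: leave alone. Origin at the centre of its foot
- gauge: black digital caliper-like gauge, 110 x 22 mm, on the left: leave alone. Origin at its middle, on the bench

How it is judged:
By the outcome, as a careful person would: the job done as asked, in the order asked, and still so for the second after the job is handed in, while the arm keeps its last pose, push and grip.
It also fails if it takes over 67 s, if anything falls off the work surface, if the arm or the gripper's body presses on something with over 40 N, if the wrist force passes 120 N, or if a joint passes its speed limit or range.

## Robot

A 6-joint arm with a two-finger parallel gripper is mounted at the origin on the work surface. World frame = base frame: x ahead of the robot, y to its left, z up, the work surface at z = 0. Lengths are in mm, angles in rad, forces in N, time in s.
With the tool pointing down it reaches from about 400 to 925 mm from the base axis. Payload 12.5 kg.
Tool frame: the origin (TCP) lies at the very end of the fingers, on their centre line; the grasp point (between the pads) lies 19 mm behind it; z points along the fingers, y is the direction in which the jaws open and shut (so a half turn about z gives the same grasp; the last joint's range is limited). The gripper opens to 95 mm and grips with 3 to 60 N. Pads are 20 mm wide; open, the fingers measure 119 mm over their backs; the gripper's body (75 mm by 180 mm) begins 59 mm behind the grasp point.
Start: joints at [1.03, 0.491, 1.559, -0, 1.092, -0.106], TCP at [263.254, 566.872, 214.661] pointing down, gripper open.
Joint ranges: [-3.1, 3.1], [-0.84, 2.19], [0.05, 2.79], [-1.13, 4.28], [0.06, 2.93], [-2.69, 2.69]. Speed limits (rad/s): [2.22, 2.22, 2.79, 3.14, 3.14, 3.14].

## Interface

Orientations are given as [roll, pitch, yaw] about the fixed x, y, z axes, in that order (R = Rz(yaw) Ry(pitch) Rx(roll)).
In Python, from cell import env gives the robot as it stands.
- The arm moves only by the shell command python3 -m pendant 'ROWS'. ROWS is JSON, a list that holds one entry, the list of rows, each a list of 5 numbers: the opening, from 0 (shut) to 1 (fully open), then the shift along the tool's x, y, z in m, then the turn about the tool's z in rad. A call has exactly 8 rows; each row is the pose to reach, as a shift and turn from the pose commanded when the call began, along the tool's axes at that moment; what a row does not reach only later rows make up. A row lasts 1/10 s, in which the tool goes at most 50 mm and 8.59 degrees, less where a joint would pass 70% of its speed; a pose out of reach is approached as far as the arm can. A call with a gripper value outside its range is refused whole. The fingers move at their own pace and stop on an object; the grip force is fixed at half the most. Time passes only in rows, so rows that repeat a pose let the fingers close, or fill a call up. It gives the time, the measured TCP pose, the force and the opening at its end, in the units of the state.
- env.state(): the state, without advancing time (a new reading comes with each control period).
- env.read_camera(name): name is "scene" or "side" or "wrist"; returns a dict with "image" (400x640x3 uint8, blue, green, red), "range_z" (400x640 float32, mm along the optical axis (not along the pixel's ray), 0 where there is no reading), "fx", "fy", "cx", "cy" (pixels), "rvec" (rotation vector, rad) and "tvec" (3), from world to camera coordinates, as OpenCV has them; the wrist camera has in their place "tool_from_camera" (4x4, takes a point from camera to tool coordinates, whose origin is the TCP and whose axes are the flange's). Camera axes: x right, y down, z forward; pixel columns grow to the right and rows downward; lengths in mm; the calibration is good to about 2 mm. The wrist camera is an equidistant fisheye: a pixel r from the principal point sees the ray r / f radians off the axis. A picture is of the moment at which its call begins: read the wrist's pose just before it.
- env.job_done(): hands the job in, once; it reports no verdict.
The state is a dict: "t": time; "joints": joint angles; "qvel": joint speeds; "tau": joint torques, N m; "eef_pos": TCP position; "tcp_rot": TCP orientation; "ft_force": force on the tool from outside, world axes, zero at the start; "moment": the same for the moment, N m; "opening": opening from 0.0 (shut) to 1.0 (fully open).
Only numpy, scipy, OpenCV 4.12 (cv2) and the standard library are available. Lean on these libraries where they do the work, as an engineer would, in place of code of your own. Each camera call takes 0.05 s, during which the arm holds its last target. There are 200 camera calls.

## Working session

There is one attempt and no reset: what is moved stays moved. The work goes in short steps, Python scripts to look and compute and a shell command to move; the robot and the scene stay as the last step left them, time stands still between calls to the robot, and variables do not carry over. Pictures are saved under pics/ and viewed, about 8 in all and at most 12, crops included, and the job is handed in when it is done.

```bash
ls; mkdir -p pics
cat > h.py <<'E'
import numpy as np, cv2
from cell import env
def cam(n):
    s=env.state(); c=env.read_camera(n); c['s']=s; return c
def world(c,u,v,z=None):
    R=cv2.Rodrigues(np.array(c['rvec'],float))[0]; t=np.array(c['tvec'],float).ravel()
    ray=np.array([(u-c['cx'])/c['fx'],(v-c['cy'])/c['fy'],1.])
    o=-R.T@t; d=R.T@ray
    k=c['range_z'][int(round(v)),int(round(u))] if z is None else (z-o[2])/d[2]
    return o+k*d
E
python3 - <<'E'
from h import *
import pickle
for n in ('scene','side'):
    c=cam(n); cv2.imwrite(f'pics/{n}0.png',c['image']); pickle.dump(c,open(n+'0.pkl','wb'))
    R=cv2.Rodrigues(np.array(c['rvec'],float))[0]; print(n,-R.T@np.array(c['tvec']).ravel(),c['fx'],c['cx'],c['cy'])
print(env.state())
E
```

```text
pics
scene [1437.10013359  514.74713894 1167.26907178] 489.6143561964348 319.0309730360827 196.31918315634456
side [  471.56705572 -1084.07146443   847.98521074] 397.5822963791985 323.2231999874802 198.95120786452622
{'t': 0.1, 'joints': array([ 1.03038243e+00,  4.91490737e-01,  1.55935075e+00,  4.03993321e-05,
        1.09172088e+00, -1.05590757e-01]), 'qvel': array([ 0.00013533, -0.00193361, -0.00296162, -0.00134588,  0.00034714,
       -0.00141827]), 'tau': array([ 1.55951377e-03, -6.13635278e+01, -2.58600819e+01,  6.93243253e-02,
        4.71354579e-02, -5.53045379e-05]), 'eef_pos': array([263.1426339 , 566.68334828, 214.13850121]), 'tcp_rot': array([-3.14063212e+00, -1.37835700e-04,  2.70675081e+00]), 'ft_force': array([-0.5074584 , -0.74108916, -0.42318974]), 'moment': array([-0.0571382 ,  0.04519716, -0.00696891]), 'opening': 1.0007332451854063}
```

View pics/scene0.png

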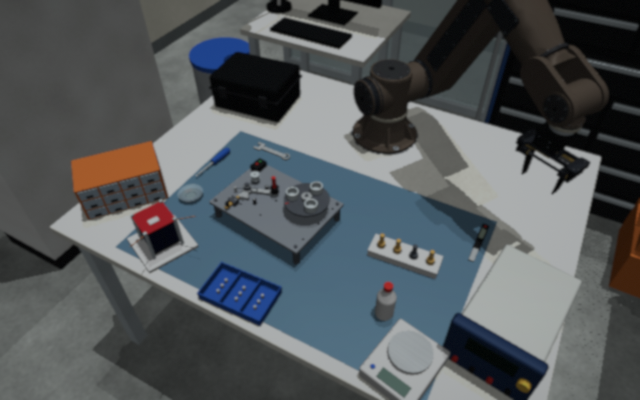

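View pics/side0.png

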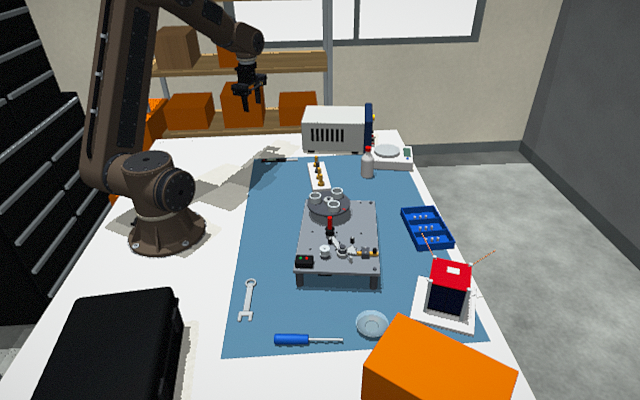

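Run:
```python
import pickle,cv2,numpy as np
s=pickle.load(open('scene0.pkl','rb'))['image'];d=pickle.load(open('side0.pkl','rb'))['image']
r=lambda i,k:cv2.resize(i,None,fx=k,fy=k,interpolation=cv2.INTER_CUBIC)
A=r(d[150:290,285:385],4);B=r(s[230:275,365:445],5);C=r(s[175:255,245:345],4)
o=np.zeros((560,800,3),np.uint8);o[:,:400]=A;o[:225,400:]=B;o[235:555,400:]=C
cv2.imwrite('pics/crop.png',o)
```

```text
(no output)
```

View pics/crop.png

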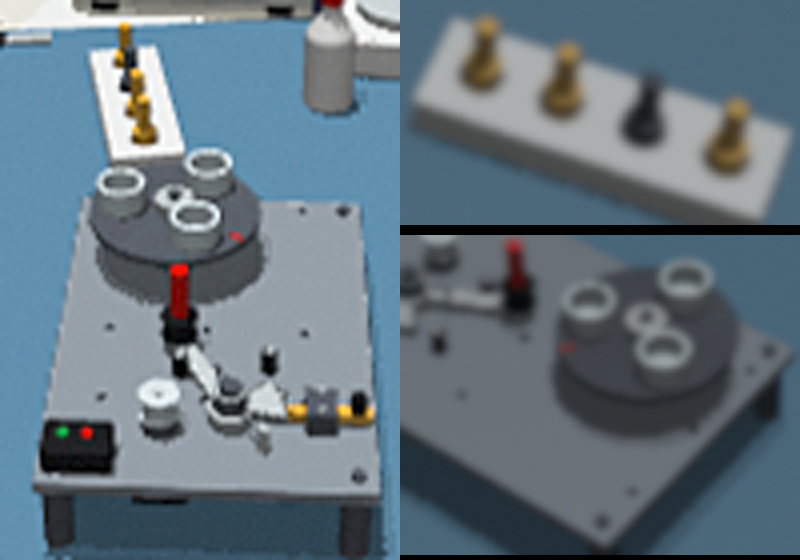

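Run:
```python
from h import *
import pickle
S=pickle.load(open('scene0.pkl','rb'));D=pickle.load(open('side0.pkl','rb'))
np.set_printoptions(precision=1,suppress=True)
for n,c,P in (('scene',S,[(292,191.75),(316.5,186.25),(311,204)]),('side',D,[(315.25,196),(337.25,191),(333.75,204)])):
    W=np.array([world(c,*p,137)[:2] for p in P]); print(n,W.tolist(),'mean',W.mean(0),[np.linalg.norm(W[i]-W[i-1]) for i in range(3)])
W=[world(S,*p,72)[:2] for p in [(382.4,234),(398.8,239.6),(415.8,245.2),(432.8,250.8)]];print(W,np.diff(W,axis=0))
W=[world(D,*p,72)[:2] for p in [(285+x/4,150+y/4) for x,y in ((124,27),(130,51),(137,73),(142,99))]];print(W)
print('post',world(S,273.5,177.3,144),world(D,330,217.5,144))
# plate corners at z=70 side
for x,y in ((88,203),(362,206),(380,492),(36,486)): print(world(D,285+x/4,150+y/4,70)[:2])
```

```text
scene [[564.1159115763948, -68.97933366203688], [508.4229637544123, -15.839705190342443], [581.4564589242084, 6.350994039474472]] mean [551.3 -26.2] [np.float64(77.30040655739694), np.float64(76.97742884256252), np.float64(76.33032522546216)]
side [[505.0239418017215, -24.737145220009097], [578.0842128025861, -1.6913357338339665], [560.2650630557644, -74.35210069076709]] mean [547.8 -33.6] [np.float64(74.25109617890611), np.float64(76.60882803954682), np.float64(74.8138280121151)]
[array([534.3, 218.4]), array([531.2, 268.7]), array([527.4, 319.4]), array([523.7, 369.1])] [[-3.  50.3]
 [-3.8 50.7]
 [-3.7 49.6]]
[array([525.2, 360.5]), array([528.7, 309.6]), array([533.1, 265. ]), array([535.1, 215.2])]
post [ 542.8 -147.8  144. ] [ 542.4 -152.2  144. ]
[478.3  48.2]
[712.5  23.4]
[ 665.5 -315.5]
[ 431.9 -291.1]
```

```bash
python3 -m pendant '[[[0.6,-0.03,-0.012,-0.005,0.1],[0.6,-0.075,-0.029,-0.012,0.25],[0.6,-0.122,-0.047,-0.02,0.4],[0.6,-0.169,-0.065,-0.03,0.55],[0.6,-0.216,-0.083,-0.04,0.7],[0.6,-0.263,-0.1,-0.046,0.85],[0.6,-0.31,-0.118,-0.046,1.0],[0.6,-0.356,-0.136,-0.046,1.136]]]'
python3 -m pendant '[[[0.6,0,0,0,0],[0.6,0,0,0,0],[0.6,0,0,0,0],[0.6,0,0,0,0],[0.6,0,0,0,0],[0.6,0,0,0,0],[0.6,0,0,0,0],[0.6,0,0,0,0]]]'
python3 - <<'E'
from h import *
import pickle
c=cam('wrist');pickle.dump(c,open('w1.pkl','wb'));cv2.imwrite('pics/w1.png',c['image'])
print(c['tool_from_camera'],c['fx'],c['fy'],c['cx'],c['cy'],c['s']['eef_pos'],c['s']['tcp_rot'])
E
```

```text
t: 0.9
eef_pos: [527.5, 294.5, 260.8]
tcp_rot: [3.141, -0.0, 1.565]
ft_force: [0.8, -0.1, 0.4]
opening: 0.602
t: 1.7
eef_pos: [526.2, 296.4, 260.7]
tcp_rot: [3.142, -0.0, 1.571]
ft_force: [-0.1, 0.2, 0.3]
opening: 0.601
[[-1.44305826e-03 -9.65783643e-01 -2.59345085e-01  7.29058463e+01]
 [ 9.99998868e-01 -1.50447436e-03  3.83276786e-05 -7.88017896e-02]
 [-4.27194275e-04 -2.59344736e-01  9.65784720e-01 -1.71101434e+02]
 [ 0.00000000e+00  0.00000000e+00  0.00000000e+00  1.00000000e+00]] 309.70691628693146 309.70691628693146 319.3435501127995 200.40826538356785 [526.21235184 296.35318497 260.69248197] [ 3.14150017e+00 -1.05719445e-04  1.57118660e+00]
```

View pics/w1.png

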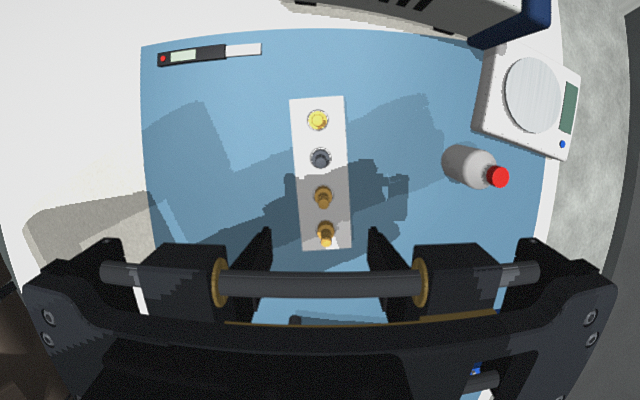

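```bash
cat >> h.py <<'E'
from scipy.spatial.transform import Rotation as Ro
def wcloud(c):
    """world points (HxWx3) of wrist picture from range"""
    H,W=c['range_z'].shape; u,v=np.meshgrid(np.arange(W),np.arange(H))
    a=(u-c['cx'])/c['fx'];b=(v-c['cy'])/c['fy'];th=np.hypot(a,b)+1e-9
    d=np.stack([a/th*np.tan(th),b/th*np.tan(th),np.ones_like(a)],-1)
    return d
def w2w(c,p):
    T=np.array(c['tool_from_camera']); R=Ro.from_euler('xyz',c['s']['tcp_rot']).as_matrix()
    return (p@T[:3,:3].T+T[:3,3])@R.T+c['s']['eef_pos']
def wpix(c,u,v,z):
    a=(u-c['cx'])/c['fx'];b=(v-c['cy'])/c['fy'];th=np.hypot(a,b)+1e-9
    d=np.array([a/th*np.sin(th),b/th*np.sin(th),np.cos(th)])
    o=w2w(c,np.zeros(3)); d=w2w(c,d)-o
    return o+d*(z-o[2])/d[2]
def cloud(c):
    P=wcloud(c)*c['range_z'][...,None]; P=w2w(c,P); P[c['range_z']<=0]=np.nan; return P
E
python3 - <<'E'
from h import *
import pickle
np.set_printoptions(precision=1,suppress=True)
c=pickle.load(open('w1.pkl','rb'));P=cloud(c)
img=c['image'][90:260,275:370]
box=P[90:260,275:370]
print('rack top z',np.nanmedian(box[...,2]))
m=(P[...,2]>66)&(P[...,2]<76);m[:90]=0;m[255:]=0;m[:,:285]=0;m[:,360:]=0
n,l,st,ce=cv2.connectedComponentsWithStats(m.astype(np.uint8))
for i in range(1,n):
    if st[i,4]>5: q=P[l==i]; print(st[i,4],ce[i],q.mean(0),q.min(0),q.max(0))
for p in ((318,117),(321,154),(323,190),(326,229)): print(wpix(c,*p,72)[:2])
cv2.imwrite('pics/w1c.png',cv2.resize(img,None,fx=3.5,fy=3.5,interpolation=cv2.INTER_CUBIC))
E
```

```text
rack top z 4.045051924016946
113 [317.1 119.8] [523.8 368.5  72.6] [517.8 361.2  67. ] [529.4 375.3  74.7]
120 [320.3 161.8] [527.3 319.4  72.3] [521.1 313.1  66.1] [534.1 326.   75.6]
117 [323.1 202.5] [530.7 270.   72. ] [523.3 263.2  66. ] [537.9 276.   74.5]
112 [325.9 240.6] [534.4 220.5  72. ] [528.2 213.2  66.2] [540.9 226.4  75. ]
[524.7 371.8]
[528.2 328.6]
[530.5 285.5]
[534.4 236. ]
```

View pics/w1c.png

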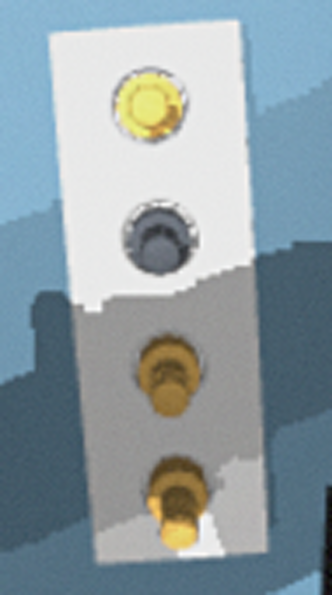

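```bash
python3 -m pendant '[[[0.5,-0.03,0.004,0.01,0],[0.5,-0.076,0.008,0.03,0],[0.5,-0.076,0.008,0.07,0],[0.5,-0.076,0.008,0.115,0],[0.5,-0.076,0.008,0.155,0],[0.5,-0.076,0.008,0.19,0],[0.5,-0.076,0.008,0.21,0],[0.5,-0.076,0.008,0.217,0]]]'
python3 -m pendant '[[[0.5,0,0,0,0],[0.5,0,0,0,0],[0,0,0,0,0],[0,0,0,0,0],[0,0,0,0,0],[0,0,0,0,0],[0,0,0,0,0],[0,0,0,0,0]]]'
```

```text
t: 2.55
eef_pos: [533.5, 219.9, 41.5]
tcp_rot: [-3.139, 0.001, 1.571]
ft_force: [0.9, -0.7, 0.4]
opening: 0.495
t: 3.35
eef_pos: [534.4, 220.2, 43.8]
tcp_rot: [3.141, -0.0, 1.571]
ft_force: [-0.9, 0.5, 1.8]
opening: 0.137
```

```bash
python3 -m pendant '[[[0,0,0,-0.01,0],[0,0,0,-0.03,0],[0,0,0,-0.06,0],[0,0,0,-0.09,0],[0,0,0,-0.12,0],[0,0,0,-0.15,0],[0,0,0,-0.17,0],[0,0,0,-0.18,0]]]'
python3 -m pendant '[[[0,-0.015,0.003,0,0],[0,-0.045,0.009,0,0],[0,-0.08,0.016,0,0],[0,-0.12,0.024,0,0],[0,-0.16,0.032,0,0],[0,-0.19,0.038,0,0],[0,-0.21,0.043,0,0],[0,-0.218,0.045,0,0]]]'
python3 -m pendant '[[[0,0,0,0,0],[0,0,0,0,0],[0,0,0,0,0],[0,0,0,0,0],[0,0,0,0,0],[0,0,0,0,0],[0,0,0,0,0],[0,0,0,0,0]]]'
python3 - <<'E'
from h import *
import pickle
c=cam('wrist');pickle.dump(c,open('w2.pkl','wb'));P=cloud(c)
s=c['s'];print(s['eef_pos'],s['opening'])
cv2.imwrite('pics/w2.png',c['image'])
E
```

```text
t: 4.15
eef_pos: [534.6, 220.3, 226.0]
tcp_rot: [3.139, -0.001, 1.571]
ft_force: [-0.8, 0.3, -0.3]
opening: 0.138
t: 4.95
eef_pos: [579.1, -0.3, 222.4]
tcp_rot: [-3.14, -0.0, 1.569]
ft_force: [0.4, 0.2, -1.0]
opening: 0.141
t: 5.75
eef_pos: [579.3, 2.3, 223.6]
tcp_rot: [3.142, -0.0, 1.571]
ft_force: [-0.2, -0.4, -0.4]
opening: 0.142
[579.32220425   2.25171835 223.63877464] 0.14223769631031521
```

View pics/w2.png

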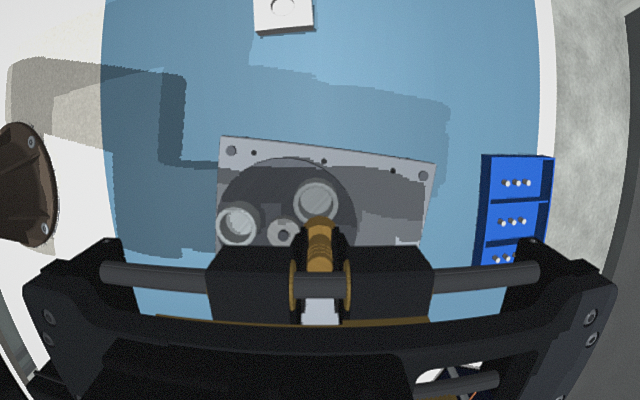

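```bash
cat >> h.py <<'E'
from scipy.optimize import least_squares
def ring(P,c0,z0=137,r=(12,22),dz=3.5,lo=14.5,hi=20):
    d=np.hypot(P[...,0]-c0[0],P[...,1]-c0[1]); m=(abs(P[...,2]-z0)<dz)&(d<26)
    q=P[m][:,:2]
    def f(c):
        d=np.hypot(*(q-c).T); return np.maximum(0,lo-d)+np.maximum(0,d-hi)+0.1*(d-(lo+hi)/2)
    o=least_squares(f,c0,loss='soft_l1'); d=np.hypot(*(q-o.x).T)
    return o.x,len(q),np.percentile(d,[5,50,95]),np.median(P[m][:,2])
E
python3 - <<'E'
from h import *
import pickle
np.set_printoptions(precision=1,suppress=True)
c=pickle.load(open('w2.pkl','rb'));P=cloud(c)
for g in ((579.8,2.3),(506.7,-20.3)): print(ring(P,np.array(g)))
for p in ((317,200),(238,224)): print(wpix(c,*p,137))
m=(np.hypot(P[...,0]-579.3,P[...,1]-2.3)<22)&(P[...,2]>180)&(P[...,2]<216)
q=P[m];
for a in range(192,216,3):
    k=q[abs(q[:,2]-a)<1.5]; 
    if len(k): print(a,len(k),k.min(0)[:2],k.max(0)[:2])
S=pickle.load(open('scene0.pkl','rb'))
v,u=np.mgrid[0:400,0:640]
R=cv2.Rodrigues(np.array(S['rvec'],float))[0];t=np.array(S['tvec']).ravel()
Pc=np.stack([(u-S['cx'])/S['fx'],(v-S['cy'])/S['fy'],np.ones_like(u)],-1)*S['range_z'][...,None]
W=(Pc-t)@R
for g in ((579.8,2.3),(506.7,-20.3),(562,-72)): print('scene',ring(W,np.array(g)))
img=cv2.resize(c['image'][130:270,200:360],None,fx=5,fy=4*1.25/1,interpolation=cv2.INTER_CUBIC)[:600]
cv2.imwrite('pics/w2c.png',cv2.resize(c['image'][150:265,205:360],None,fx=5,fy=5,interpolation=cv2.INTER_CUBIC))
E
```

```text
(array([575.6,   3.7]), 609, array([14.8, 17.3, 19.4]), np.float64(137.7525030725589))
(array([503.2, -18.5]), 629, array([15. , 17.2, 19.5]), np.float64(137.63187221555484))
[577.2   6.3 137. ]
[505.8 -16.  137. ]
198 1 [580.3  12.5] [580.3  12.5]
201 40 [569.1   7.2] [588.9  13.3]
204 35 [569.2   7.4] [589.5  12.6]
207 44 [570.   8.] [589.4  13.1]
210 50 [570.1   7.7] [587.9  13.2]
213 41 [570.2   8.2] [587.7  13.5]
scene (array([578.6,   3.9]), 49, array([13.5, 17.6, 20.5]), np.float64(135.87388557914224))
scene (array([505.7, -18.2]), 35, array([14.7, 17.6, 20.3]), np.float64(135.60223133999938))
scene (array([561.2, -70. ]), 41, array([14.1, 17.6, 20.8]), np.float64(136.2548538598581))
```

View pics/w2c.png

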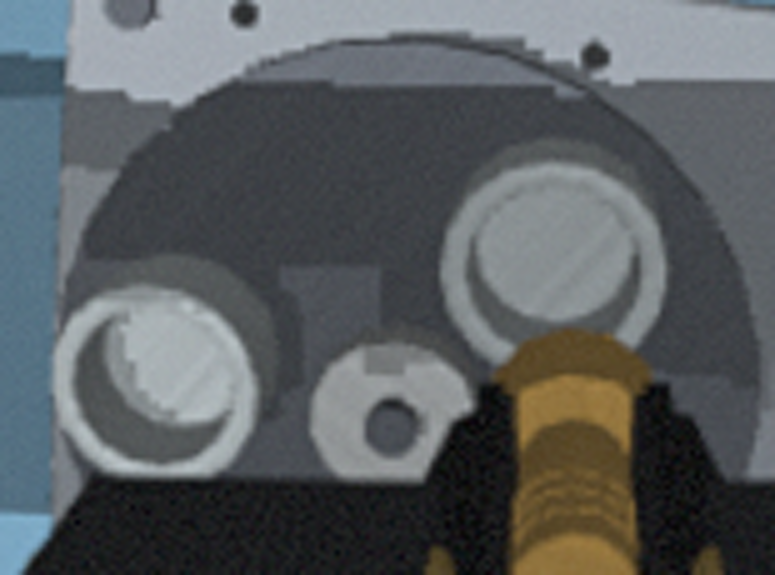

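```bash
python3 -m pendant '[[[0,-0.01,-0.001,0,0],[0,-0.03,-0.002,0.005,0],[0,-0.03,-0.002,0.015,0],[0,-0.03,-0.002,0.03,0],[0,-0.03,-0.002,0.042,0],[0,-0.03,-0.002,0.05,0],[0,-0.03,-0.002,0.052,0],[0,-0.03,-0.002,0.052,0]]]'
python3 -m pendant '[[[0,0,0,0,0],[0,0,0,0,0],[0,0,0,0,0],[0,0,0,0,0],[0,0,0,0,0],[0,0,0,0,0],[0,0,0,0,0],[0,0,0,0,0]]]'
cat > m.py <<'E'
from h import *
import sys,pickle
np.set_printoptions(precision=1,suppress=True)
c=cam('wrist');pickle.dump(c,open(sys.argv[1]+'.pkl','wb'));P=cloud(c);cv2.imwrite(f'pics/{sys.argv[1]}.png',c['image'])
e=c['s']['eef_pos'];print('tcp',e)
for g in ((577,3.5),(504.7,-18.5),(561,-71)):
    try: print(ring(P,np.array(g)))
    except Exception as x: print('no',g)
for a in range(int(e[2])-24,int(e[2])-6,4):
    q=P[(np.hypot(P[...,0]-e[0],P[...,1]-e[1])<20)&(abs(P[...,2]-a)<2)][:,:2]
    if len(q)>8:
        o=least_squares(lambda s:np.hypot(*(q-s).T)-12,e[:2],loss='soft_l1');print('weight',a,len(q),o.x)
E
python3 m.py w3
```

```text
t: 6.6
eef_pos: [577.4, -27.7, 171.4]
tcp_rot: [-3.141, -0.0, 1.571]
ft_force: [0.9, 0.3, -1.1]
opening: 0.141
t: 7.4
eef_pos: [577.4, -27.8, 171.6]
tcp_rot: [3.142, -0.0, 1.571]
ft_force: [-0.0, -0.4, -0.8]
opening: 0.142
tcp [577.4 -27.8 171.6]
(array([575.9,   3.1]), 1191, array([14.9, 17.2, 19.5]), np.float64(137.76341993131152))
(array([503.6, -18.8]), 1049, array([14.9, 17.3, 19.4]), np.float64(137.67460214502523))
no (561, -71)
weight 147 15 [577.2 -29.4]
weight 151 57 [577.2 -29.4]
weight 155 58 [577.3 -29.4]
weight 159 58 [577.1 -29.5]
weight 163 50 [577.4 -29.4]
```

```bash
python3 -m pendant '[[[0,0.008,0,0,0],[0,0.02,-0.001,0,0],[0,0.03,-0.0013,0,0],[0,0.0325,-0.0013,0,0],[0,0.0325,-0.0013,0,0],[0,0.0325,-0.0013,0.004,0],[0,0.0325,-0.0013,0.01,0],[0,0.0325,-0.0013,0.014,0]]]'
python3 -m pendant '[[[0,0,0,0.001,0],[0,0,0,0.003,0],[0,0,0,0.005,0],[0,0,0,0.006,0],[0,0,0,0.007,0],[0,0,0,0.008,0],[0,0,0,0.008,0],[0,0,0,0.008,0]]]'
python3 m.py w4
```

```text
t: 8.25
eef_pos: [575.8, 4.4, 156.8]
tcp_rot: [-3.141, -0.0, 1.57]
ft_force: [-0.2, 0.5, -0.5]
opening: 0.138
t: 9.05
eef_pos: [576.1, 4.7, 149.7]
tcp_rot: [3.141, -0.0, 1.571]
ft_force: [-0.0, -0.8, -0.5]
opening: 0.145
tcp [576.1   4.7 149.7]
(array([575.8,   2.1]), 808, array([12.7, 18.2, 20.5]), np.float64(137.6468236323299))
(array([503.2, -17.7]), 395, array([14.6, 17.2, 19.1]), np.float64(137.65047913288245))
(array([558.7, -70.4]), 161, array([14.6, 17.9, 19.2]), np.float64(137.41339823001672))
weight 125 81 [575.5  11.2]
weight 129 126 [577.1  10.8]
weight 133 156 [574.   10.4]
weight 137 689 [575.8   9.3]
weight 141 81 [576.3   3.4]
```

```bash
python3 -m pendant '[[[0,0,0,0.001,0],[0,0,0,0.002,0],[0,0,0,0.003,0],[0,0,0,0.004,0],[0,0,0,0.005,0],[0,0,0,0.006,0],[0,0,0,0.0065,0],[0,0,0,0.0065,0]]]'
python3 -m pendant '[[[0,0,0,0.0005,0],[0,0,0,0.001,0],[0,0,0,0.001,0],[0,0,0,0.001,0],[0,0,0,0.001,0],[0,0,0,0.001,0],[0,0,0,0.001,0],[0,0,0,0.001,0]]]'
```

```text
t: 9.9
eef_pos: [576.0, 4.7, 143.1]
tcp_rot: [-3.142, -0.0, 1.571]
ft_force: [0.0, 0.2, -1.1]
opening: 0.147
t: 10.7
eef_pos: [576.2, 4.7, 142.8]
tcp_rot: [3.141, 0.0, 1.571]
ft_force: [-1.4, 0.2, 5.8]
opening: 0.14
```

```bash
python3 -m pendant '[[[0.4,0,0,0,0],[0.4,0,0,0,0],[0.4,0,0,0,0],[0.4,0,0,0,0],[0.4,0,0,-0.01,0],[0.4,0,0,-0.03,0],[0.4,0,0,-0.055,0],[0.4,0,0,-0.07,0]]]'
python3 -m pendant '[[[0.5,0.03,-0.005,0,0],[0.5,0.07,-0.012,0,0],[0.5,0.115,-0.02,0,0],[0.5,0.16,-0.028,0,0],[0.5,0.205,-0.036,0,0],[0.5,0.24,-0.042,0,0],[0.5,0.26,-0.0455,0,0],[0.5,0.2653,-0.0455,0,0]]]'
python3 -m pendant '[[[0.5,0,0,0.015,0],[0.5,0,0,0.05,0],[0.5,0,0,0.09,0],[0.5,0,0,0.13,0],[0.5,0,0,0.15,0],[0.5,0,0,0.16,0],[0.5,0,0,0.165,0],[0.5,0,0,0.165,0]]]'
```

```text
t: 11.5
eef_pos: [576.5, 4.7, 214.5]
tcp_rot: [3.139, 0.0, 1.571]
ft_force: [-0.2, 0.5, 0.0]
opening: 0.399
t: 12.3
eef_pos: [530.0, 272.0, 212.8]
tcp_rot: [3.141, -0.0, 1.573]
ft_force: [-0.4, -0.2, -0.6]
opening: 0.501
t: 13.1
eef_pos: [531.0, 269.8, 47.6]
tcp_rot: [3.141, -0.0, 1.57]
ft_force: [-0.1, 0.3, 0.6]
opening: 0.5
```

```bash
python3 -m pendant '[[[0.5,-0.001,0,0.003,0],[0.5,-0.001,0,0.0038,0],[0,-0.001,0,0.0038,0],[0,-0.001,0,0.0038,0],[0,-0.001,0,0.0038,0],[0,-0.001,0,0.0038,0],[0,-0.001,0,0.0038,0],[0,-0.001,0,0.0038,0]]]'
python3 -m pendant '[[[0,0,0,-0.01,0],[0,0,0,-0.03,0],[0,0,0,-0.06,0],[0,0,0,-0.09,0],[0,0,0,-0.12,0],[0,0,0,-0.15,0],[0,0,0,-0.17,0],[0,0,0,-0.178,0]]]'
```

```text
t: 13.9
eef_pos: [530.6, 269.0, 43.3]
tcp_rot: [3.142, -0.0, 1.571]
ft_force: [-0.0, 0.6, -0.0]
opening: 0.136
t: 14.7
eef_pos: [530.9, 269.2, 224.0]
tcp_rot: [3.138, -0.001, 1.571]
ft_force: [-1.0, 0.0, -1.2]
opening: 0.137
```

```bash
python3 -m pendant '[[[0,-0.02,-0.002,0,0],[0,-0.06,-0.005,0,0],[0,-0.105,-0.009,0,0],[0,-0.155,-0.013,0,0],[0,-0.205,-0.017,0,0],[0,-0.255,-0.021,0,0],[0,-0.295,-0.025,0,0],[0,-0.319,-0.026,0,0]]]'
python3 -m pendant '[[[0,0,0,0.005,0],[0,0,0,0.015,0],[0,0,0,0.03,0],[0,0,0,0.04,0],[0,0,0,0.047,0],[0,0,0,0.05,0],[0,0,0,0.05,0],[0,0,0,0.05,0]]]'
python3 -m pendant '[[[0,0,0,0,0],[0,0,0,0,0],[0,0,0,0,0],[0,0,0,0,0],[0,0,0,0,0],[0,0,0,0,0],[0,0,0,0,0],[0,0,0,0,0]]]'
python3 m.py w5
```

```text
t: 15.5
eef_pos: [503.6, -52.6, 221.0]
tcp_rot: [-3.141, -0.0, 1.569]
ft_force: [0.1, -0.0, -1.2]
opening: 0.144
t: 16.3
eef_pos: [504.8, -49.9, 171.6]
tcp_rot: [3.141, 0.0, 1.571]
ft_force: [0.2, 0.3, -0.9]
opening: 0.14
t: 17.1
eef_pos: [504.6, -50.0, 171.3]
tcp_rot: [3.141, -0.0, 1.571]
ft_force: [-0.1, -0.1, -1.4]
opening: 0.139
tcp [504.6 -50.  171.3]
(array([578.1,   2.1]), 1425, array([ 8.8, 16.5, 21.5]), np.float64(137.78054321265864))
(array([502.7, -18.8]), 1193, array([14.9, 17.2, 19.5]), np.float64(137.75007618763428))
(array([557.8, -70. ]), 419, array([14.4, 17.3, 18.9]), np.float64(137.68036243633512))
weight 147 12 [504.5 -50.6]
weight 151 66 [504.6 -50.5]
weight 155 49 [504.4 -50.5]
weight 159 70 [504.5 -50.6]
weight 163 60 [504.5 -50.7]
```

```bash
python3 -m pendant '[[[0,0.008,0,0,0],[0,0.02,-0.001,0,0],[0,0.03,-0.0014,0,0],[0,0.0318,-0.0014,0,0],[0,0.0318,-0.0014,0,0],[0,0.0318,-0.0014,0.004,0],[0,0.0318,-0.0014,0.01,0],[0,0.0318,-0.0014,0.014,0]]]'
python3 -m pendant '[[[0,0,0,0.001,0],[0,0,0,0.003,0],[0,0,0,0.005,0],[0,0,0,0.006,0],[0,0,0,0.007,0],[0,0,0,0.008,0],[0,0,0,0.008,0],[0,0,0,0.008,0]]]'
python3 -m pendant '[[[0,0,0,0.001,0],[0,0,0,0.002,0],[0,0,0,0.003,0],[0,0,0,0.004,0],[0,0,0,0.005,0],[0,0,0,0.006,0],[0,0,0,0.0065,0],[0,0,0,0.0065,0]]]'
```

```text
t: 17.95
eef_pos: [503.0, -18.4, 156.6]
tcp_rot: [-3.141, -0.0, 1.57]
ft_force: [-0.5, 0.2, -1.4]
opening: 0.143
t: 18.75
eef_pos: [503.2, -18.2, 149.4]
tcp_rot: [3.141, -0.0, 1.571]
ft_force: [0.0, 0.0, -0.0]
opening: 0.142
t: 19.55
eef_pos: [503.1, -18.2, 142.7]
tcp_rot: [-3.141, -0.0, 1.571]
ft_force: [-0.0, 0.3, -1.5]
opening: 0.144
```

```bash
python3 -m pendant '[[[0,0,0,0.0005,0],[0,0,0,0.001,0],[0,0,0,0.001,0],[0,0,0,0.001,0],[0,0,0,0.001,0],[0,0,0,0.001,0],[0,0,0,0.001,0],[0,0,0,0.001,0]]]'
```

```text
t: 20.35
eef_pos: [503.3, -18.2, 142.3]
tcp_rot: [3.141, 0.0, 1.571]
ft_force: [-1.9, 1.0, 4.8]
opening: 0.138
```

```bash
python3 -m pendant '[[[0.4,0,0,0,0],[0.4,0,0,0,0],[0.4,0,0,0,0],[0.4,0,0,0,0],[0.4,0,0,-0.01,0],[0.4,0,0,-0.03,0],[0.4,0,0,-0.055,0],[0.4,0,0,-0.07,0]]]'
python3 -m pendant '[[[0.5,0.03,0.001,0,0],[0.5,0.08,0.004,0,0],[0.5,0.13,0.007,0,0],[0.5,0.18,0.01,0,0],[0.5,0.23,0.013,0,0],[0.5,0.28,0.016,0,0],[0.5,0.33,0.018,0,0],[0.5,0.365,0.02,0,0]]]'
python3 -m pendant '[[[0.5,0.015,0.0005,0,0],[0.5,0.02,0.0005,0.01,0],[0.5,0.02,0.0005,0.04,0],[0.5,0.02,0.0005,0.08,0],[0.5,0.02,0.0005,0.12,0],[0.5,0.02,0.0005,0.145,0],[0.5,0.02,0.0005,0.16,0],[0.5,0.02,0.0005,0.164,0]]]'
```

```text
t: 21.15
eef_pos: [503.5, -18.3, 214.1]
tcp_rot: [3.14, 0.0, 1.571]
ft_force: [0.0, 0.3, 1.1]
opening: 0.403
t: 21.95
eef_pos: [522.7, 349.8, 212.6]
tcp_rot: [3.141, -0.001, 1.572]
ft_force: [0.7, -0.1, 0.1]
opening: 0.5
t: 22.75
eef_pos: [523.4, 365.4, 46.5]
tcp_rot: [-3.14, 0.001, 1.57]
ft_force: [-0.4, 0.2, -0.5]
opening: 0.499
```

```bash
python3 -m pendant '[[[0.5,0.001,0,0.003,0],[0.5,0.001,0,0.0045,0],[0.5,0.001,0,0.0045,0],[0,0.001,0,0.0045,0],[0,0.001,0,0.0045,0],[0,0.001,0,0.0045,0],[0,0.001,0,0.0045,0],[0,0.001,0,0.0045,0]]]'
python3 -m pendant '[[[0,0,0,-0.01,0],[0,0,0,-0.03,0],[0,0,0,-0.06,0],[0,0,0,-0.09,0],[0,0,0,-0.12,0],[0,0,0,-0.15,0],[0,0,0,-0.17,0],[0,0,0,-0.178,0]]]'
```

```text
t: 23.55
eef_pos: [523.7, 367.8, 43.4]
tcp_rot: [3.141, -0.0, 1.571]
ft_force: [0.4, 0.2, 0.7]
opening: 0.142
t: 24.35
eef_pos: [524.0, 368.0, 224.2]
tcp_rot: [3.139, -0.002, 1.571]
ft_force: [-0.8, -0.7, -1.4]
opening: 0.142
```

```bash
python3 -m pendant '[[[0,-0.02,0.001,0,0],[0,-0.06,0.004,0,0],[0,-0.105,0.008,0,0],[0,-0.155,0.012,0,0],[0,-0.205,0.016,0,0],[0,-0.255,0.02,0,0],[0,-0.305,0.024,0,0],[0,-0.355,0.028,0,0]]]'
python3 -m pendant '[[[0,-0.045,0.003,0,0],[0,-0.08,0.006,0,0],[0,-0.105,0.007,0,0],[0,-0.115,0.007,0.01,0],[0,-0.115,0.007,0.03,0],[0,-0.115,0.007,0.042,0],[0,-0.115,0.007,0.048,0],[0,-0.115,0.007,0.05,0]]]'
python3 -m pendant '[[[0,0,0,0,0],[0,0,0,0,0],[0,0,0,0,0],[0,0,0,0,0],[0,0,0,0,0],[0,0,0,0,0],[0,0,0,0,0],[0,0,0,0,0]]]'
python3 m.py w6
```

```text
t: 25.15
eef_pos: [550.4, 10.9, 220.3]
tcp_rot: [-3.14, -0.0, 1.571]
ft_force: [1.5, 1.2, -1.1]
opening: 0.141
t: 25.95
eef_pos: [558.2, -100.8, 170.4]
tcp_rot: [-3.14, -0.001, 1.572]
ft_force: [0.9, -1.4, -1.5]
opening: 0.143
t: 26.75
eef_pos: [558.6, -101.5, 171.3]
tcp_rot: [3.142, -0.0, 1.571]
ft_force: [0.1, -0.2, -1.2]
opening: 0.144
tcp [ 558.6 -101.5  171.3]
(array([577.1,   5.1]), 1628, array([ 9.1, 16.1, 21.3]), np.float64(137.84470430389774))
(array([500.4, -18.7]), 1516, array([ 9.2, 16.3, 21.4]), np.float64(137.76311116306945))
(array([558.5, -71. ]), 1201, array([14.9, 17.2, 19.5]), np.float64(137.74280062542599))
weight 147 23 [ 558.4 -101.1]
weight 151 55 [ 558.4 -101. ]
weight 155 68 [ 558.5 -101.1]
weight 159 58 [ 558.5 -101.1]
weight 163 63 [ 558.4 -101.1]
```

Cup centre (558.5,-71); weight offset +0.4 in y → dy = +30.1, dx = 0.

```bash
python3 -m pendant '[[[0,0.008,0,0,0],[0,0.02,0,0,0],[0,0.028,0,0,0],[0,0.03,0,0,0],[0,0.03,0,0,0],[0,0.03,0,0.004,0],[0,0.03,0,0.01,0],[0,0.03,0,0.014,0]]]'
python3 -m pendant '[[[0,0,0,0.001,0],[0,0,0,0.003,0],[0,0,0,0.005,0],[0,0,0,0.006,0],[0,0,0,0.007,0],[0,0,0,0.008,0],[0,0,0,0.008,0],[0,0,0,0.008,0]]]'
python3 -m pendant '[[[0,0,0,0.001,0],[0,0,0,0.002,0],[0,0,0,0.003,0],[0,0,0,0.004,0],[0,0,0,0.005,0],[0,0,0,0.006,0],[0,0,0,0.0065,0],[0,0,0,0.0065,0]]]'
python3 -m pendant '[[[0,0,0,0.0005,0],[0,0,0,0.001,0],[0,0,0,0.001,0],[0,0,0,0.001,0],[0,0,0,0.001,0],[0,0,0,0.001,0],[0,0,0,0.001,0],[0,0,0,0.001,0]]]'
```

```text
t: 27.6
eef_pos: [558.4, -71.6, 156.6]
tcp_rot: [-3.141, -0.0, 1.57]
ft_force: [-0.1, -0.6, -0.8]
opening: 0.142
t: 28.4
eef_pos: [558.6, -71.4, 149.4]
tcp_rot: [3.141, -0.0, 1.571]
ft_force: [0.7, -0.5, -0.6]
opening: 0.143
t: 29.2
eef_pos: [558.6, -71.4, 142.7]
tcp_rot: [-3.142, -0.0, 1.571]
ft_force: [0.1, -0.0, -1.4]
opening: 0.141
t: 30.0
eef_pos: [558.7, -71.4, 142.3]
tcp_rot: [3.141, 0.0, 1.571]
ft_force: [-0.3, 0.8, 4.9]
opening: 0.141
```

```bash
python3 -m pendant '[[[0.4,0,0,0,0],[0.4,0,0,0,0],[0.4,0,0,0,0],[0.4,0,0,0,0],[0.4,0,0,-0.01,0],[0.4,0,0,-0.03,0],[0.4,0,0,-0.055,0],[0.4,0,0,-0.07,0]]]'
python3 -m pendant '[[[0,-0.02,-0.015,0,0],[0,-0.05,-0.04,0,0],[0,-0.08,-0.06,0,0],[0,-0.105,-0.069,0,0],[0,-0.109,-0.069,0,0],[0,-0.109,-0.069,0,0],[0,-0.109,-0.069,0,0],[0,-0.109,-0.069,0,0]]]'
python3 - <<'E'
from h import *
import pickle
np.set_printoptions(precision=1,suppress=True)
c=cam('wrist');pickle.dump(c,open('w7.pkl','wb'));P=cloud(c);print(c['s']['eef_pos'])
def tops(P,m,lbl):
    n,l,st,ce=cv2.connectedComponentsWithStats(m.astype(np.uint8))
    for i in range(1,n):
        if st[i,4]>8: q=P[l==i];print(lbl,st[i,4],ce[i],q.mean(0))
tops(P,(abs(P[...,2]-171)<4)&(abs(P[...,0]-545)<70)&(abs(P[...,1]+29)<70),'handle')
b,g,r=[c['image'][...,i].astype(int) for i in range(3)]
red=(r>90)&(g<60)&(b<60)&(P[...,2]>95)
tops(P,red,'red')
tops(P,red&(P[...,2]>139),'redtop')
cv2.imwrite('pics/w7.png',c['image'])
d=cam('scene');cv2.imwrite('pics/s7.png',d['image'])
E
```

```text
t: 30.8
eef_pos: [559.0, -71.5, 214.2]
tcp_rot: [3.14, 0.0, 1.571]
ft_force: [-0.1, -0.5, -0.6]
opening: 0.401
t: 31.6
eef_pos: [489.9, -179.5, 211.9]
tcp_rot: [3.142, -0.0, 1.572]
ft_force: [-0.4, 0.1, 1.8]
opening: 0.002
[ 489.9 -179.5  211.9]
handle 131 [338.4   3. ] [503. -23. 171.]
handle 304 [417.2  72.2] [557.8 -71.3 171.6]
red 10 [434.4  86.9] [592.1 -74.  115.9]
red 245 [380.1 171.7] [ 539.  -148.   138.5]
redtop 179 [382.  174.6] [ 539.5 -149.4  144.8]
```

View pics/w7.png

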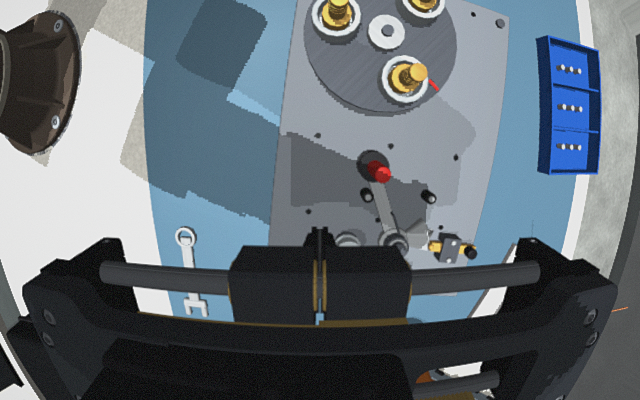

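```bash
python3 -m pendant '[[[0,0.015,0.005,0.005,0],[0,0.0285,0.008,0.025,0],[0,0.0285,0.008,0.05,0],[0,0.0285,0.008,0.075,0],[0,0.0285,0.008,0.09,0],[0,0.0285,0.008,0.1,0],[0,0.0285,0.008,0.1,0],[0,0.0285,0.008,0.1,0]]]'
python3 -m pendant '[[[0,0,0.003,0,0],[0,0,0.007,0,0],[0,0,0.011,0,0],[0,0,0.014,0,0],[0,0,0.017,0,0],[0,0.001,0.02,0,0],[0,0.001,0.023,0,0],[0,0.001,0.026,0,0]]]'
```

```text
t: 32.5
eef_pos: [497.9, -151.9, 112.2]
tcp_rot: [3.141, 0.0, 1.571]
ft_force: [-0.1, -0.2, -0.2]
opening: 0.004
t: 33.3
eef_pos: [523.8, -150.9, 111.8]
tcp_rot: [-3.142, -0.0, 1.571]
ft_force: [0.2, -0.5, 0.9]
opening: 0.006
```

```bash
python3 -m pendant '[[[0,0.0005,0.002,0,0],[0,0.001,0.004,0,0],[0,0.002,0.006,0,0],[0,0.003,0.008,0,0],[0,0.0035,0.01,0,0],[0,0.004,0.012,0,0],[0,0.0045,0.014,0,0],[0,0.005,0.016,0,0]]]'
```

```text
t: 34.1
eef_pos: [538.4, -145.9, 111.6]
tcp_rot: [-3.139, -0.001, 1.571]
ft_force: [-6.9, -1.5, 3.1]
opening: 0.005
```

```bash
python3 -m pendant '[[[0,0.0005,0.003,0,0],[0,0.001,0.006,0,0],[0,0.001,0.009,0,0],[0,0.001,0.012,0,0],[0,0.001,0.015,0,0],[0,0.001,0.018,0,0],[0,0.001,0.021,0,0],[0,0.001,0.024,0,0]]]'
python3 -m pendant '[[[0,0,0.002,0,0],[0,0,0.004,0,0],[0,0,0.006,0,0],[0,0,0.008,0,0],[0,-0.001,0.01,0,0],[0,-0.001,0.012,0,0],[0,-0.001,0.014,0,0],[0,-0.001,0.014,0,0]]]'
python3 - <<'E'
from h import *
np.set_printoptions(precision=1,suppress=True)
c=cam('scene');v,u=np.mgrid[0:400,0:640]
cv2.imwrite('pics/s8.png',cv2.resize(c['image'][150:250,205:345],None,fx=5,fy=5,interpolation=cv2.INTER_CUBIC))
c=cam('wrist');P=cloud(c);print(c['s']['eef_pos'],c['s']['ft_force'])
b,g,r=[c['image'][...,i].astype(int) for i in range(3)]
m=(r>90)&(g<60)&(b<60)&(P[...,2]>95)&(P[...,1]<-110)
q=P[m];print(len(q),q.mean(0) if len(q) else '',q[q[:,2]>139].mean(0))
E
```

```text
t: 34.9
eef_pos: [561.4, -143.7, 111.5]
tcp_rot: [-3.136, -0.002, 1.571]
ft_force: [-11.8, 5.7, 5.8]
opening: 0.005
t: 35.7
eef_pos: [575.7, -145.3, 111.4]
tcp_rot: [-3.137, -0.002, 1.571]
ft_force: [-11.4, 0.5, 4.4]
opening: 0.004
[ 575.6 -145.3  111.4] [-10.7   1.7   5. ]
98 [ 834.  -323.   121.8] [ 666.  -157.6  232.1]
```

```bash
python3 -m pendant '[[[0,-0.001,0.002,0,0],[0,-0.002,0.004,0,0],[0,-0.002,0.006,0,0],[0,-0.003,0.008,0,0],[0,-0.004,0.01,0,0],[0,-0.005,0.012,0,0],[0,-0.005,0.012,0,0],[0,-0.005,0.012,0,0]]]'
python3 -m pendant '[[[0,-0.0005,0.001,0,0],[0,-0.001,0.002,0,0],[0,-0.001,0.002,0,0],[0,-0.001,0.002,0,0],[0,-0.001,0.002,0,0],[0,-0.001,0.002,0,0],[0,-0.001,0.002,0,0],[0,-0.001,0.002,0,0]]]'
```

```text
t: 36.6
eef_pos: [587.4, -149.7, 111.3]
tcp_rot: [-3.136, -0.003, 1.571]
ft_force: [-11.0, 4.9, 5.3]
opening: 0.003
t: 37.4
eef_pos: [587.6, -149.7, 111.2]
tcp_rot: [-3.132, -0.004, 1.571]
ft_force: [-19.6, 10.0, 9.6]
opening: 0.003
```

```bash
python3 -m pendant '[[[0,0,0.0005,0,0],[0,0,0.001,0,0],[0,0,0.001,0,0],[0,0,0.001,0,0],[0,0,0.001,0,0],[0,0,0.001,0,0],[0,0,0.001,0,0],[0,0,0.001,0,0]]]'
python3 - <<'E'
from h import *
np.set_printoptions(precision=1,suppress=True)
r=lambda i,k:cv2.resize(i,None,fx=k,fy=k,interpolation=cv2.INTER_CUBIC)
d=cam('side')
o=np.zeros((560,800,3),np.uint8);o[:,:400]=r(d['image'][150:290,285:385],4)
s=cam('scene')['image'];o[:320,400:]=r(s[160:240,225:325],4);o[330:555,400:]=r(s[230:275,365:445],5)
cv2.imwrite('pics/end.png',o)
b,g,rr=[d['image'][...,i].astype(int) for i in range(3)]
m=(rr>110)&(g<50)&(b<50);m[:195]=0;m[250:]=0;m[:,:310]=0;m[:,365:]=0
v,u=np.nonzero(m);print(len(v),u.min(),u.max(),v.min(),v.max()) if len(v) else print('none')
print(world(d,u.mean(),v.mean(),123))
E
```

```text
t: 38.2
eef_pos: [587.8, -149.6, 111.1]
tcp_rot: [-3.13, -0.005, 1.571]
ft_force: [-24.6, 10.1, 12.1]
opening: 0.005
30 349 352 216 227
[ 603.6 -150.6  123. ]
```

View pics/end.png

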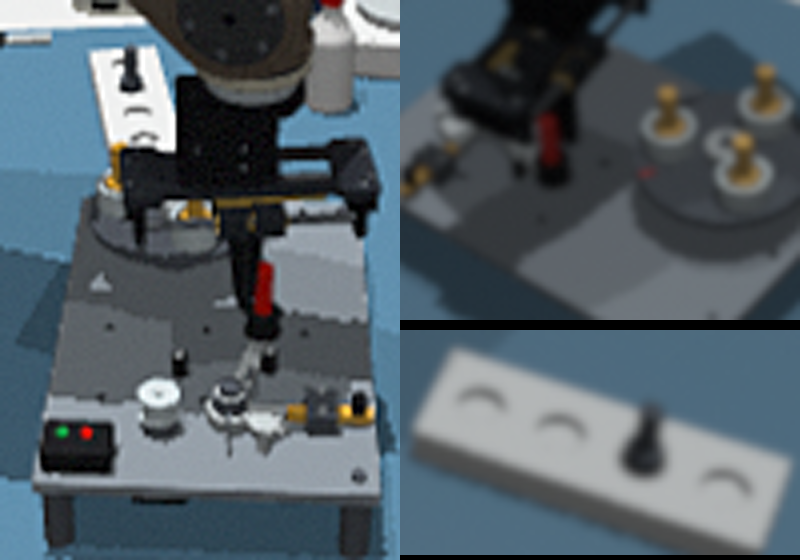

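```bash
python3 -c "
from cell import env
s=env.state();print(s['t'],s['eef_pos'],s['ft_force']);print(env.job_done())"
```

```text
38.3 [ 587.72159272 -149.62712943  111.10550398] [-24.03549831   9.81410796  11.9050381 ]
the job is handed in; nothing more can be done
None
```

I stood the three brass weights in the rotor's cups, then pushed the red post to its rubber stop. The shut fingers are holding it there with about 28 N. The job is handed in at 38.3 s; no verdict came back.

**Weights:** I lowered each one until the wrist felt the cup floor (about 5–6 N) before letting go. The last wrist picture shows all three upright. It put the two handle tops I measured at 171–172 mm, where seated weights should be. The final picture shows them still upright, with the dark steel weight alone in the rack.

**Tensioner:** The last 3 mm of commanded push moved the fingers only about 0.4 mm while the force rose from about 13 to 29 N, so the arm is at its stop. The side camera puts the post at (604, -151); the end of travel should be at about (602, -151.5). I did not see or measure the click itself. That it passed is inferred from the post being well beyond that angle.

**Disagreements:** The cameras differed by about 3 mm on the cup positions (closer on the third), so I used the close wrist view for placing. My red-post check with the wrist camera during the push failed because the post was hidden, so I relied on the side camera.

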